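# Weigh the gold bar from its display riser

### The arm

A 6-joint arm with a two-finger parallel gripper is mounted at the origin on the work surface; the furniture and walls round the work are solid. World frame = base frame: x ahead of the robot, y to its left, z up, the work surface at z = 0. Lengths are in m, angles in rad, forces in N, time in s.
With the tool pointing down it reaches from about 0.4 to 0.825 m from the base axis. Payload 7 kg.
Tool frame: the origin (TCP) lies at the very end of the fingers, on their centre line; the grasp point (between the pads) lies 19 mm behind it (arm.grip_point_offset is the distance from the TCP to the grasp point, in m); z points along the fingers, y is the line along which they close (so a half turn about z gives the same grasp; the last joint's range is limited). The gripper opens to 88 mm and grips with 3 to 60 N. Pads are 19 mm wide; open, the fingers measure 130 mm over their backs; the gripper's body (78 mm by 193 mm) begins 47 mm behind the grasp point.
Start: joints at [1.572, 0.359, 0.012, 0, -1.224, -0.288], TCP at [0.191, 0.647, 0.227] pointing down, gripper open.
Joint ranges: [-3.07, 3.07], [-1.43, 2.12], [-1.02, 1.25], [-3.03, 1.67], [-3.05, -0], [-3.03, 3.03]. Speed limits (rad/s): [2.39, 2.39, 3.01, 3.14, 3.14, 3.14].

### API

Orientations are given as [roll, pitch, yaw] about the fixed x, y, z axes, in that order (R = Rz(yaw) Ry(pitch) Rx(roll)).
In Python, from station import arm, cams gives the robot as it stands.
- The arm moves only by the shell command python3 -m handwheel 'ROWS' [FORCE]. ROWS is JSON, a list that holds one entry, the list of rows, each a list of 7 numbers: the shift along the tool's x, y, z normalised to -1 to 1, where 1 is 0.08 m, then the turn, a rotation vector about the tool's x, y, z normalised to -1 to 1, where 1 is 0.5 rad, then the closure in counts, from 0 (fully open) to 255 (shut). In form: [[[x, y, z, wx, wy, wz, hand], ...]]. A call has 1 to 5 rows; each row is the pose to reach, as a shift and turn from the pose commanded when the call began, along the tool's axes at that moment; what a row does not reach only later rows make up. A row lasts 1/8 s, in which the tool goes at most 62.5 mm and 10.7 degrees, less where a joint would pass 70% of its speed; a pose out of reach is approached as far as the arm can. A call with a number of a shift or a turn outside -1 to 1 is refused whole. A call with a gripper value outside its range is refused whole. The fingers move at their own pace and stop on an object; FORCE is the grip in N (left out, the last holds). Time passes only in rows, so rows that repeat a pose let the fingers close. It gives the time, the measured TCP pose, the force, the opening and the grip force at its end, in the units of the state.
- arm.get_state(): the state, without advancing time (a new reading comes with each control period).
- cams.grab_frame(name): name is "side" or "top" or "wrist"; returns the picture (420x560x3 uint8, blue, green, red); there is no depth.
- cams.camera_info(name): a dict with "camera_matrix" (3x3 intrinsics, pixels), "R" (3x3) and "t" (3): a world point X has camera coordinates R X + t; the wrist camera has in their place "hand_eye" (4x4, takes a point from camera to tool coordinates, whose origin is the TCP and whose axes are the flange's). Camera axes: x right, y down, z forward; pixel columns grow to the right and rows downward; lengths in m; the calibration is good to about 2 mm. A picture is of the moment at which its call begins: read the wrist's pose just before it. camera_info takes no time and is no camera call.
- arm.job_done(): hands the job in; it is judged then, once.
The state is a dict: "t": time; "q": joint angles; "qd": joint speeds; "joint_efforts": joint torques, N m; "eef_pos": TCP position; "ee_rot": TCP orientation; "force": force on the tool from outside, world axes, zero at the start; "moment": the same for the moment, N m; "width": finger opening in m; "gripper_force": force on a finger pad.
Only numpy, scipy, OpenCV 4.12 (cv2) and the standard library are available. Lean on these libraries where they do the work, as an engineer would, in place of code of your own. Each camera call takes 0.05 s, during which the arm holds its last target. There are 200 camera calls.

### The job

The thin gold bar lies sunk in the felt channel of its wooden riser, where its sides cannot be gripped. With light finger pressure slide it out over the channel's open end without letting it fall, pinch it by the part that sticks out, and lay it gently down flat and centred on the steel platform of the pocket scale. Leave the loupe, the pink page-flag dispenser and the blue-capped screwdriver alone.

Things in the scene. Friction and masses are not known exactly. Their poses are not given: they have to be found in the camera images.
- bar_centre (a point): Centre (half-way up) of the loose gold bar, 84 mm long (x) by 46 mm wide (y) by 4 mm thick (z), 240 to 375 g. It lies flat in the riser's channel at the start, its far end up to 8 mm from the channel's back wall. Fingertips pressed on it with 5 to 20 N drag it along; if they slip, as the felt's friction varies, press a little harder.
- riser: Wooden display riser, fixed; origin at the centre of its underside. 100 mm (x) by 78 mm (y). The channel on its top runs along x, its felt floor 60 mm above the table, 52 mm wide: 13 mm wide rims rise 6 mm above the floor at both sides (2 mm above the bar's top) and a 7.5 mm wall closes its +x end. The -x end is open, with only the table below. A bar whose centre passes the open edge tips off.
- riser_lip (a point): Middle of the channel's open edge, level with the felt floor, 60 mm above the table, 50 mm from the riser's centre towards -x. Axes as the riser's.
- scale_platform (a point): Centre of the top of the pocket scale's steel platform (68 mm along x by 70 mm along y, 22 mm above the table, 6 mm above the black case). The fixed case is 125 mm (x) by 80 mm (y); the display end points to -x, and the platform's centre is 24 mm on the +x side of the case's centre.
- loupe_c (a point): Black eye loupe, standing, 33 mm across and 31 mm high; bystander; point at its centre.
- flags_c (a point): Pink page-flag dispenser, 20 x 53 x 10 mm, lying; bystander; point at its centre.
- driver_c (a point): Small white screwdriver with a blue cap, 9 x 88 x 9 mm, long along y; bystander; point at its centre.

How it is judged:
On the way, in this order (a step that is already met when the one before it is completed fails the run):
1. the bar lies flat on the riser with at least 18 mm of it over the open end (x of bar_centre in the frame of riser_lip below 0.024 m and z of bar_centre in the frame of riser_lip below 0.004 m and angle between bar_centre's own z axis and vertical below 0.06 rad and contact force between bar and riser above 0.2 N), for 0.2 s.
2. the bar is held by the fingers, clear of the riser (contact force between bar and the fingers above 1 N and contact force between bar and riser below 0.05 N and z of bar_centre in the frame of riser_lip above 0.015 m), for 0.2 s.
At the end, for the whole second after the job is handed in: The bar lies at rest, flat (within 3 degrees) on the scale's platform, its centre within 15 mm of the platform's centre, released (horizontal distance between bar_centre and scale_platform below 0.015 m and z of bar_centre in the frame of scale_platform below 0.005 m and angle between bar_centre's own z axis and vertical below 0.05 rad and contact force between bar and scale above 0.5 N and linear speed of bar below 0.01 m/s); the robot touches nothing.
It fails at once if the bar falls to the table (height (world z) of bar_centre below 0.015 m).
It fails at once if the bar is pressed against the riser with more than 35 N (contact force between bar and riser above 35 N).
It fails at once if the bar is pressed onto the scale with more than 50 N (contact force between bar and scale above 50 N).
It fails at once if the bar is dropped or falls freely by more than about 1 cm (contact force between bar and the fingers below 0.01 N and linear speed of bar above 0.45 m/s).
It fails at once if a bystander is moved more than 15 mm (distance of any of loupe_c, flags_c, driver_c from where it was at the start of the episode above 0.015 m).
It also fails if it takes over 58 s, if anything falls off the work surface, if the arm or the gripper's body presses on something with over 40 N, if the wrist force passes 120 N, or if a joint passes its speed limit or range.

## Working session

There is one attempt and no reset: what is moved stays moved. The work goes in short steps, Python scripts to look and compute and a shell command to move; the robot and the scene stay as the last step left them, time stands still between calls to the robot, and variables do not carry over. Pictures are saved under pics/ and viewed, at most 12 in all, crops included, and the job is handed in when it is done.

```bash
mkdir -p pics; ls; python3 - <<'E'
from station import arm,cams
import cv2,numpy as np
np.set_printoptions(precision=4,suppress=True)
s=arm.get_state();print({k:np.round(v,3) for k,v in s.items()})
for n in("top","side","wrist"):
    cv2.imwrite(f"pics/{n}0.png",cams.grab_frame(n)); i=cams.camera_info(n); print(n,i)
a=cv2.imread("pics/top0.png")
E
```

```text
pics
{'t': np.float64(0.0), 'q': array([ 1.572,  0.359,  0.011, -0.   , -1.224, -0.288]), 'qd': array([ 0.001, -0.002, -0.002,  0.001, -0.001,  0.001]), 'joint_efforts': array([  0.001, -58.27 ,  29.305,   6.998,   0.007,  -0.   ]), 'eef_pos': array([0.191, 0.647, 0.226]), 'ee_rot': array([ 3.14 , -0.   , -0.287]), 'force': array([-1.05 , -0.835, -0.616]), 'moment': array([ 0.024, -0.058,  0.019]), 'gripper_force': np.float64(0.0), 'width': np.float64(0.088)}
top {'camera_matrix': array([[395.0147,   0.    , 273.7254],
       [  0.    , 395.0147, 204.2465],
       [  0.    ,   0.    ,   1.    ]]), 'R': array([[ 0.011 , -0.9992,  0.0396],
       [-0.992 , -0.0159, -0.1251],
       [ 0.1256, -0.0379, -0.9914]]), 't': array([-0.017 ,  0.5188,  0.8412])}
side {'camera_matrix': array([[476.9923,   0.    , 276.6736],
       [  0.    , 476.9923, 210.6167],
       [  0.    ,   0.    ,   1.    ]]), 'R': array([[ 0.9997, -0.0059, -0.0258],
       [-0.0256, -0.4572, -0.889 ],
       [-0.0065,  0.8894, -0.4572]]), 't': array([-0.5449,  0.0734,  0.9276])}
wrist {'camera_matrix': array([[319.1381,   0.    , 271.9182],
       [  0.    , 319.1381, 211.7658],
       [  0.    ,   0.    ,   1.    ]]), 'hand_eye': array([[ 0.0003, -0.966 , -0.2587,  0.0712],
       [ 1.    ,  0.0002,  0.0003,  0.0002],
       [-0.0002, -0.2587,  0.966 , -0.1591],
       [ 0.    ,  0.    ,  0.    ,  1.    ]])}
```

View pics/top0.png

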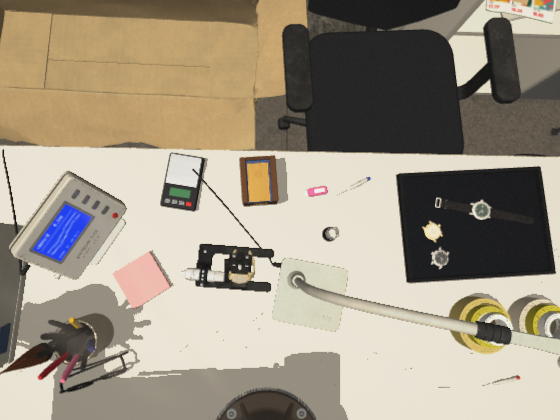

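View pics/side0.png

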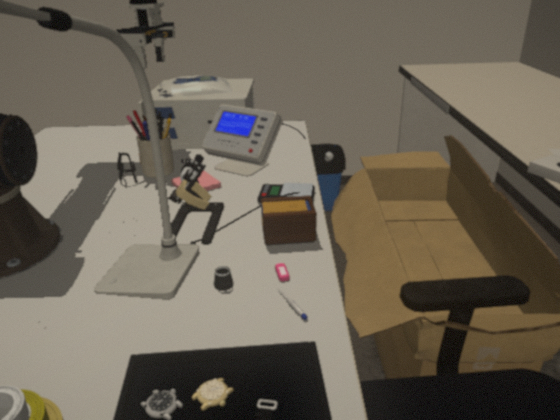

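The top view shows the riser with the gold bar around (259,181), its open end towards the bottom of the image. The scale is around (183,182) with its platform at (184,170), and a thin black rod runs from (193,170) to (277,265). I'll zoom in and check how high that rod is.

```bash
cat > h.py <<'E'
import cv2,numpy as np
from station import arm,cams
from scipy.spatial.transform import Rotation as Ro
np.set_printoptions(precision=4,suppress=True)
def cam(n,s=None):
    i=cams.camera_info(n);K=np.array(i["camera_matrix"])
    if n!="wrist": R=np.array(i["R"]);t=np.array(i["t"]);return K,R,t
    s=s or arm.get_state();T=np.eye(4);T[:3,:3]=Ro.from_euler("xyz",s["ee_rot"]).as_matrix();T[:3,3]=s["eef_pos"]
    M=np.linalg.inv(T@np.array(i["hand_eye"]));return K,M[:3,:3],M[:3,3]
def proj(c,X):
    K,R,t=c;p=(np.atleast_2d(X)@R.T+t)@K.T;return p[:,:2]/p[:,2:]
def ray(c,uv,z):
    K,R,t=c;uv=np.atleast_2d(uv);d=np.c_[uv,np.ones(len(uv))]@np.linalg.inv(K).T@R;o=-R.T@t
    return o+d*((z-o[2])/d[:,2])[:,None]
E
python3 - <<'E'
from h import *
T=cam("top");S=cam("side")
for z in(0,.06,.2): print(z,ray(T,[[193,170],[277,265],[235,218]],z), ray(S,[[190,242],[258,207],[225,225]],z))
a=cv2.imread("pics/top0.png")[140:300,140:300];b=cv2.imread("pics/side0.png")[170:290,160:320]
cv2.imwrite("pics/z0.png",np.hstack([cv2.resize(a,(400,400),interpolation=2),cv2.resize(b,(400,300),interpolation=2).repeat(1,0) if 0 else cv2.copyMakeBorder(cv2.resize(b,(400,300),interpolation=2),0,100,0,0,0)]))
print(proj(T,[.4,.0,0]),proj(T,[.7,.2,0]))
E
```

```text
0 [[ 0.5997  0.1757  0.    ]
 [ 0.3853 -0.0202  0.    ]
 [ 0.4902  0.0767  0.    ]] [[0.3761 0.0055 0.    ]
 [0.5046 0.1497 0.    ]
 [0.4385 0.0707 0.    ]]
0.06 [[ 0.587   0.1655  0.06  ]
 [ 0.3869 -0.0173  0.06  ]
 [ 0.4848  0.0731  0.06  ]] [[ 0.3984 -0.0955  0.06  ]
 [ 0.5106  0.0305  0.06  ]
 [ 0.4529 -0.0385  0.06  ]]
0.2 [[ 0.5573  0.1418  0.2   ]
 [ 0.3906 -0.0105  0.2   ]
 [ 0.4722  0.0648  0.2   ]] [[ 0.4504 -0.3312  0.2   ]
 [ 0.5248 -0.2477  0.2   ]
 [ 0.4865 -0.2935  0.2   ]]
[[268.1341 258.3114]] [[184.0755 127.6159]]
```

View pics/z0.png

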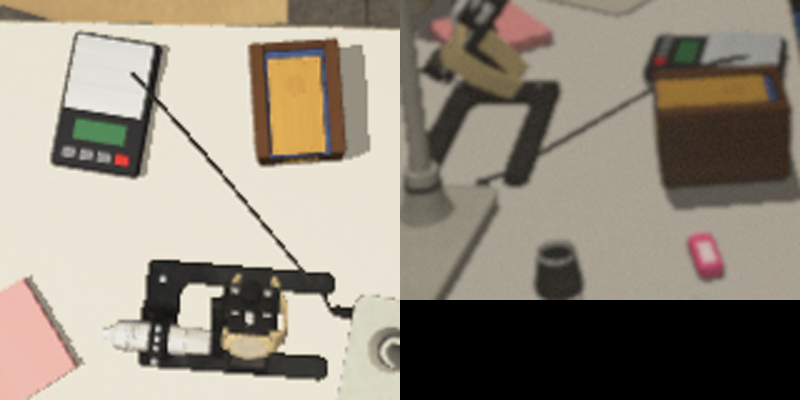

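The rod's image positions fit something lying at table level, such as a cable or a shadow. Next I'll measure the riser, bar and platform, and triangulate the lamp pole.

```bash
python3 - <<'E'
from h import *
T=cam("top");S=cam("side")
a=cv2.imread("pics/top0.png");h=cv2.cvtColor(a,cv2.COLOR_BGR2HSV)
def rect(mask,roi,z,name):
    m=np.zeros(mask.shape,np.uint8);x0,x1,y0,y1=roi;m[y0:y1,x0:x1]=mask[y0:y1,x0:x1]
    cs,_=cv2.findContours(m,0,1);c=max(cs,key=cv2.contourArea)
    c=cv2.convexHull(c) if name in("riser","plat","case") else c
    w=ray(T,c[:,0].astype(float),z)[:,:2]
    (p,sz,an)=cv2.minAreaRect((w*1000).astype(np.float32));print(name,p,sz,an,cv2.contourArea(c))
    return c
bar=cv2.inRange(h,(12,120,150),(30,255,255));rect(bar,(235,285,145,215),.064,"bar")
dark=cv2.inRange(h,(0,60,20),(20,255,140))|bar|cv2.inRange(h,(95,60,20),(130,255,200));rect(dark,(235,283,145,212),.066,"riser")
pl=cv2.inRange(h,(0,0,150),(180,40,255))
rect(cv2.inRange(h,(0,0,0),(180,255,90)),(155,209,145,215),.016,"case")
m=cv2.inRange(h[:,:,1],0,60);print("hsv plat",h[170,180],"table",h[170,220],"riser",h[180,243],h[180,274],"bar",h[180,258])
rect(cv2.inRange(h,(85,0,150),(130,60,255)),(160,206,150,190),.022,"plat")
# lamp pole
P0,P1=np.array([297,281.]),np.array([480,328.])
for uv in([165,225],[150,100],[125,55],[105,38],[60,20]):
    best=None
    for z in np.arange(0,.6,.01):
        X=ray(S,[uv],z)[0];q=proj(T,X)[0];d=np.cross((P1-P0)/np.linalg.norm(P1-P0),q-P0)
        if best is None or abs(d)<best[0]:best=(abs(d),X,q)
    print(uv,best)
E
```

```text
bar (562.9884033203125, 25.467315673828125) (82.85327911376953, 45.06651306152344) 4.069336414337158 742.0
riser (566.5587158203125, 24.084789276123047) (105.32833099365234, 76.68782043457031) 4.756889343261719 1699.5
case (568.3797607421875, 186.0107421875) (97.25956726074219, 121.29761505126953) 81.5079116821289 1553.5
hsv plat [ 23   9 226] table [ 21  23 233] riser [ 12 149 113] [ 12 150 112] bar [ 19 157 221]Traceback (most recent call last):
  File "<stdin>", line 16, in <module>
  File "<stdin>", line 6, in rect
ValueError: max() iterable argument is empty
```

View pics/wrist0.png

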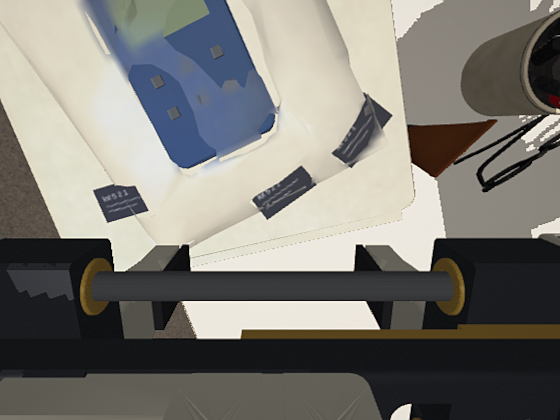

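The wrist view shows the fingers above the device with the blue screen, and the pen cup to the right at (520,60). So I'll lift before swinging across. First I'll fix the platform mask and finish the pole and cup heights.

```bash
python3 - <<'E'
from h import *
T=cam("top");S=cam("side")
a=cv2.imread("pics/top0.png");h=cv2.cvtColor(a,cv2.COLOR_BGR2HSV)
def rect(m0,roi,z,name):
    m=np.zeros(m0.shape,np.uint8);x0,x1,y0,y1=roi;m[y0:y1,x0:x1]=m0[y0:y1,x0:x1]
    n,l,st,_=cv2.connectedComponentsWithStats(m);k=1+st[1:,4].argmax();c=cv2.convexHull(np.argwhere(l==k)[:,::-1].astype(np.int32))
    w=ray(T,c[:,0].astype(float),z)[:,:2];p,sz,an=cv2.minAreaRect((w*1000).astype(np.float32));print(name,p,sz,an,st[k,4])
rect(cv2.inRange(h,(0,0,150),(180,15,255)),(155,209,145,195),.022,"plat")
rect(cv2.inRange(h,(0,0,0),(180,255,75)),(155,206,145,215),.016,"case")
P0,P1=np.array([297,281.]),np.array([480,328.]);n=(P1-P0)/np.linalg.norm(P1-P0)
for uv in([165,225],[150,100],[125,55],[105,38],[60,20]):
    X=[ray(S,[uv],z)[0] for z in np.arange(0,.6,.005)];q=[proj(T,x)[0]-P0 for x in X]
    d=[abs(n[0]*v[1]-n[1]*v[0]) for v in q];k=int(np.argmin(d));print(uv,X[k],q[k]+P0,d[k])
# pen tops: image height at the cup position
print(proj(S,[[.25,.45,z] for z in(0,.1,.2,.3)]))
print(proj(S,[[.42,.09,z] for z in(0,.1,.2)]))
E
```

```text
plat (594.5245971679688, 194.2142333984375) (69.34136962890625, 67.37358093261719) 81.76953125 906
case (569.0006103515625, 189.87960815429688) (88.54483032226562, 121.21607208251953) 81.5042495727539 573
[165, 225] [ 0.3531 -0.0694  0.08  ] [302.7431 282.223 ] 0.24404812204204984
[150, 100] [ 0.3617 -0.0791  0.3   ] [325.697  286.7922] 1.5284282515439234
[125, 55] [ 0.3533 -0.1386  0.375 ] [380.388  298.3089] 3.978552210077652
[105, 38] [ 0.3398 -0.1645  0.4   ] [407.2941 311.7785] 2.374536526241549
[60, 20] [ 0.3268 -0.2557  0.43  ] [493.537 327.178] 4.16360560282542
[[169.6133 160.704 ]
 [164.831  125.8043]
 [159.6947  88.3203]
 [154.1634  47.954 ]]
[[217.0667 220.7981]
 [212.9443 177.0729]
 [208.4093 128.971 ]]
```

```bash
python3 -m handwheel '[[[0,0,-0.7,0,0,0,255],[0,0,-1,0,0,0,255]]]' 20; python3 -m handwheel '[[[0,0,-0.5,0,0,0,255]]]'
```

```text
t: 0.4
eef_pos: [0.1913, 0.6482, 0.3095]
ee_rot: [-3.138, -0.0, -0.287]
force: [-0.1, 0.7, -0.5]
width: 0.0728
gripper_force: 0.0
t: 0.52
eef_pos: [0.1907, 0.6468, 0.3462]
ee_rot: [3.139, -0.0, -0.287]
force: [0.1, 0.2, 0.4]
width: 0.0631
gripper_force: 0.0
```

```bash
python3 -m handwheel '[[[0.4,0,0,0,0,-0.36,255],[0.4,0,0,0,0,-0.72,255],[0.4,0,0,0,0,-0.72,255]]]' | tail -6
for i in 1; do
python3 -m handwheel '[[[0.25,0.5,0,0,0,0,255],[0.5,1,0,0,0,0,255]]]' >/dev/null
python3 -m handwheel '[[[0.25,0.5,0,0,0,0,255],[0.5,1,0,0,0,0,255]]]'>/dev/null
python3 -m handwheel '[[[0.25,0.5,0,0,0,0,255],[0.5,1,0,0,0,0,255]]]'
done
```

```text
t: 0.9
eef_pos: [0.2218, 0.6381, 0.3462]
ee_rot: [3.141, 0.0, 0.071]
force: [0.2, 0.1, 0.2]
width: 0.0333
gripper_force: 0.0
t: 1.65
eef_pos: [0.3591, 0.4065, 0.3465]
ee_rot: [3.141, 0.0, 0.069]
force: [0.5, -0.3, 0.1]
width: 0.001
gripper_force: 0.0
```

```bash

python3 -m handwheel '[[[0.25,0.5,0,0,0,0,255],[0.5,1,0,0,0,0,255]]]' >/dev/null
python3 -m handwheel '[[[0.25,0.5,0,0,0,0,255],[0.5,1,0,0,0,0,255]]]'>/dev/null
python3 -m handwheel '[[[0.25,0.5,0,0,0,0,255],[0.5,1,0,0,0,0,255]]]'>/dev/null
python3 -m handwheel '[[[0.25,0.5,0,0,0,0,255],[0.5,0.9,0,0,0,0,255],[0.5,0.9,0,0,0,0,255],[0.5,0.9,0,0,0,0,255]]]'
python3 - <<'E'
from h import *
s=arm.get_state();cv2.imwrite("pics/w1.png",cams.grab_frame("wrist"));c=cam("wrist",s);print(s["eef_pos"],s["ee_rot"])
print(proj(c,[[.563,.0255,.064],[.5945,.194,.022]]))
E
```

```text
t: 2.9
eef_pos: [0.541, 0.1085, 0.3463]
ee_rot: [3.142, 0.001, 0.07]
force: [0.9, -0.6, 0.1]
width: 0.0005
gripper_force: 0.0
[0.541  0.1085 0.3463] [3.1415 0.0006 0.0703]
[[332.279  167.3543]
 [215.8372 134.3335]]
```

View pics/w1.png

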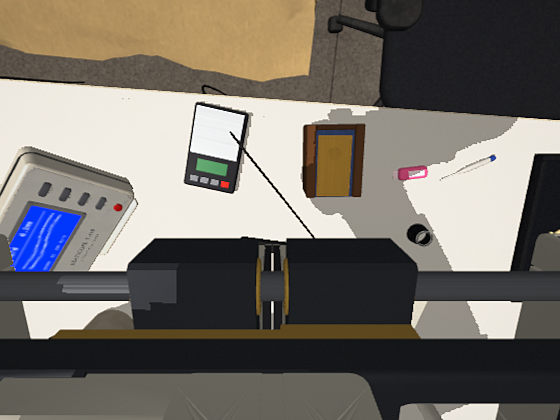

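The wrist view shows the bar at about (333,166), the channel's open end facing down at row 196, and the platform at about (217,133). The line ends on the platform at (232,132). I'll measure all of these here and triangulate the line's end.

```bash
cat >> h.py <<'E'
def rect(c,m0,roi,z,name):
    m=np.zeros(m0.shape,np.uint8);x0,x1,y0,y1=roi;m[y0:y1,x0:x1]=m0[y0:y1,x0:x1]
    n,l,st,_=cv2.connectedComponentsWithStats(m);k=1+st[1:,4].argmax();q=cv2.convexHull(np.argwhere(l==k)[:,::-1].astype(np.int32))
    w=ray(c,q[:,0].astype(float),z)[:,:2];p,sz,an=cv2.minAreaRect((w*1000).astype(np.float32));print(name,np.round(p,1),np.round(sz,1),round(an,2),st[k,4])
E
python3 - <<'E'
from h import *
s=arm.get_state();c=cam("wrist",s);T=cam("top")
a=cv2.imread("pics/w1.png");h=cv2.cvtColor(a,cv2.COLOR_BGR2HSV)
print(h[165,333],h[165,310],h[165,359],h[120,215],h[150,270],h[165,320])
bar=cv2.inRange(h,(15,90,60),(30,255,255));rect(c,bar,(312,356,125,202),.064,"bar")
rect(c,cv2.inRange(h,(0,90,20),(30,255,255))|cv2.inRange(h,(95,60,20),(130,255,200)),(296,372,115,202),.066,"riser")
rect(c,cv2.inRange(h,(0,0,180),(180,12,255)),(188,248,103,158),.022,"plat")
rect(c,cv2.inRange(h,(0,0,0),(180,255,70)),(180,250,98,196),.016,"case")
for u,v in(([193,170],[232,132]),):
    P=[k[0]@np.c_[k[1],k[2]] for k in(T,c)]
    X=cv2.triangulatePoints(P[0],P[1],np.array(u,float),np.array(v,float));X=(X[:3]/X[3])[:,0];print(X,proj(T,X),proj(c,X))
E
```

```text
[ 19 184 137] [ 12 162  63] [ 13 170  66] [ 90   1 242] [ 18  14 242] [ 19 181 138]
bar [565.4  24.6] [82.5 45.5] 4.11 2012
riser [571.2  26.7] [98.1 81.6] 5.19 4143
plat [596.1 193.4] [70.1 67.6] 81.86 2185
case [571.6 189.5] [ 91.4 123.2] 81.89 1381
[0.5987 0.174  0.0054] [[193.3277 169.941 ]] [[231.2318 132.1267]]
```

Both views agree: bar centre about (0.565, 0.025), yaw about 4°, and platform centre about (0.5955, 0.194). The rod triangulates to z≈0, so it's just a cable lying flat. Now I'll move over the bar with the fingers shut.

```bash

python3 -m handwheel '[[[0.18,0.5,0,0,0,0,255],[0.37,1,0,0,0,0,255],[0.37,1,0,0,0,0,255]]]' >/dev/null
python3 -m handwheel '[[[0,0.06,0.5,0,0,0,255],[0,0.06,1,0,0,0,255]]]'>/dev/null
python3 -m handwheel '[[[0,0,0.5,0,0,0,255],[0,0,1,0,0,0,255]]]'>/dev/null
python3 -m handwheel '[[[0,0,0.5,0,0,0,255],[0,0,0.9,0,0,0,255],[0,0,0.9,0,0,0,255],[0,0,0.9,0,0,0,255]]]'
python3 - <<'E'
from h import *
s=arm.get_state();cv2.imwrite("pics/w2.png",cams.grab_frame("wrist"));print(s["eef_pos"],s["ee_rot"],s["force"])
a=cv2.imread("pics/w2.png");h=cv2.cvtColor(a,cv2.COLOR_BGR2HSV);c=cam("wrist",s)
print(proj(c,[[.5645,.025,.064],s["eef_pos"]]))
E
```

```text
t: 4.32
eef_pos: [0.5778, 0.0269, 0.1161]
ee_rot: [-3.142, -0.002, 0.074]
force: [-0.3, 1.1, -0.4]
width: 0.0004
gripper_force: 0.0
[0.5778 0.0269 0.1161] [-3.1415 -0.0018  0.0743] [-0.2599  1.0991 -0.428 ]
[[272.0132 249.8689]
 [270.4946 262.654 ]]
```

View pics/w2.png

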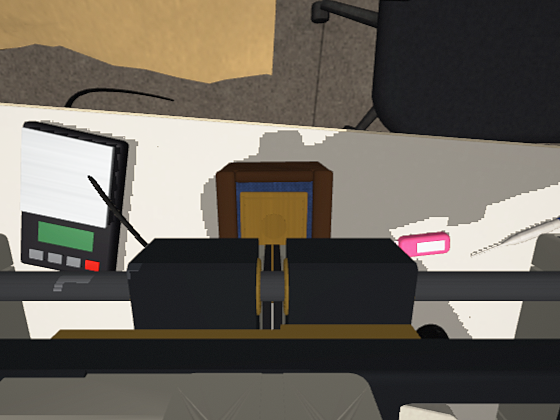

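The fingers are centred over the bar, whose far edge is at row 192 between columns 240 and 308. The back wall's inner edge is near row 182. I'll turn those into positions in the riser's frame.

```bash
python3 - <<'E'
from h import *
s=arm.get_state();c=cam("wrist",s)
a=cv2.imread("pics/w2.png");print(a[160:200:1,274].tolist())
u=np.array([np.cos(.074),np.sin(.074)]);v=np.array([-u[1],u[0]])
for n,p,z in(("bar far",[274,192],.064),("wall inner top",[274,182],.066),("wall outer top",[274,173],.066),("wall outer tip?",[274,162],.066),("bar L",[240,220],.064),("bar R",[308,220],.064),("rim L",[236,200],.066),("rim R",[313,200],.066)):
    X=ray(c,[p],z)[0,:2]-s["eef_pos"][:2];print(n,X@u,X@v)
E
```

```text
[[148, 157, 162], [102, 113, 121], [38, 46, 59], [10, 21, 39], [15, 26, 42], [15, 26, 42], [16, 25, 41], [14, 25, 39], [14, 26, 41], [17, 30, 46], [13, 25, 40], [18, 30, 49], [19, 34, 55], [21, 37, 58], [20, 36, 60], [22, 38, 61], [21, 37, 59], [22, 37, 58], [21, 36, 57], [21, 35, 58], [18, 33, 53], [4, 25, 48], [101, 62, 49], [108, 67, 49], [99, 62, 46], [96, 61, 47], [94, 60, 45], [97, 62, 47], [93, 58, 43], [90, 57, 42], [98, 57, 39], [73, 57, 53], [41, 86, 116], [34, 98, 133], [38, 100, 135], [37, 99, 135], [40, 100, 136], [37, 98, 131], [38, 97, 131], [39, 100, 134]]
bar far 0.028301220415322192 -0.002183112146000358
wall inner top 0.035454966060554205 -0.002155460548248702
wall outer top 0.041440518181504744 -0.002143475547977322
wall outer tip? 0.048639460561146326 -0.0021290609501874867
bar L 0.008597808189207584 0.02127650745981583
bar R 0.00860840732476837 -0.02572348461712721
rim L 0.02321154331332473 0.02340743721744592
rim R 0.023224478899426648 -0.02844304205194544
```

```bash

python3 -m handwheel '[[[0,0.03,0.3,0,0,0,255],[0,0.03,0.55,0,0,0,255],[0,0.03,0.58,0,0,0,255],[0,0.03,0.58,0,0,0,255]]]'
python3 -m handwheel '[[[0,0,0.02,0,0,0,255],[0,0,0.04,0,0,0,255],[0,0,0.04,0,0,0,255]]]'
```

```text
t: 4.88
eef_pos: [0.578, 0.0238, 0.0695]
ee_rot: [-3.141, -0.002, 0.074]
force: [-0.1, -0.2, 0.1]
width: 0.0004
gripper_force: 0.0
t: 5.25
eef_pos: [0.5772, 0.0235, 0.0651]
ee_rot: [-3.142, -0.0, 0.073]
force: [0.7, -0.8, -0.3]
width: 0.0006
gripper_force: 0.0
```

```bash

python3 -m handwheel '[[[0,0,0.01,0,0,0,255],[0,0,0.01,0,0,0,255]]]' | egrep 'pos|force'
python3 -m handwheel '[[[0,0,0.01,0,0,0,255],[0,0,0.01,0,0,0,255]]]'| egrep 'pos|force'
```

```text
eef_pos: [0.5773, 0.0235, 0.0644]
force: [-0.2, 0.1, 2.2]
gripper_force: 1.2
eef_pos: [0.5773, 0.0235, 0.0643]
force: [-2.5, 0.2, 9.2]
gripper_force: 4.7
```

```bash

python3 -m handwheel '[[[-0.015,0,0.004,0,0,0,255],[-0.03,0,0.004,0,0,0,255],[-0.045,0,0.004,0,0,0,255],[-0.06,0,0.004,0,0,0,255],[-0.06,0,0.004,0,0,0,255]]]' | egrep 'pos|force'
python3 - <<'E'
from h import *
s=arm.get_state();cv2.imwrite("pics/w3.png",cams.grab_frame("wrist"));c=cam("wrist",s)
a=cv2.imread("pics/w3.png");b=cv2.imread("pics/w2.png")
col=a[:,276].astype(int);print([(r,a[r,276].tolist()) for r in range(130,240,4)])
E
```

```text
eef_pos: [0.5745, 0.0237, 0.0643]
force: [2.2, 0.7, 6.0]
gripper_force: 3.0
[(130, [229, 239, 243]), (134, [230, 239, 243]), (138, [229, 238, 242]), (142, [233, 243, 247]), (146, [210, 226, 231]), (150, [136, 145, 150]), (154, [140, 149, 154]), (158, [139, 149, 154]), (162, [141, 151, 156]), (166, [11, 22, 40]), (170, [15, 25, 42]), (174, [13, 24, 39]), (178, [18, 30, 50]), (182, [23, 38, 60]), (186, [22, 35, 58]), (190, [17, 31, 52]), (194, [93, 60, 45]), (198, [100, 64, 48]), (202, [102, 64, 48]), (206, [31, 96, 130]), (210, [38, 99, 134]), (214, [37, 98, 131]), (218, [36, 99, 134]), (222, [37, 100, 134]), (226, [36, 100, 134]), (230, [37, 99, 134]), (234, [40, 101, 135]), (238, [35, 94, 127])]
```

```bash
cat >> h.py <<'E'
def gap():
    s=arm.get_state();a=cams.grab_frame("wrist");c=cam("wrist",s);h=cv2.cvtColor(a,cv2.COLOR_BGR2HSV)[:235,262:290]
    bl=cv2.inRange(h,(95,60,20),(130,255,255)).sum(1)>255*14;bl=np.flatnonzero(bl);au=np.flatnonzero(cv2.inRange(h,(15,150,80),(30,255,255)).sum(1)>255*14)
    r0,r1=bl[0]-.5,au[0]-.5;yaw=s["ee_rot"][2];u=np.array([np.cos(yaw),np.sin(yaw)])
    w=ray(c,[276,r0],.066)[0,:2]@u;f=ray(c,[276,r1],.064)[0,:2]@u;print("rows",r0,r1,"gap mm",1e3*(w-f),"centre-lip mm",1e3*(50.5e-3-w+f),"tcp-far",1e3*(f-s["eef_pos"][:2]@u),"F",s["force"],"z",s["eef_pos"])
E
python3 -c "from h import *;gap()"
```

```text
rows 192.5 204.5 gap mm 6.685663063989655 centre-lip mm 43.814336936010335 tcp-far 32.164113756904314 F [2.1828 0.8822 6.    ] z [0.5745 0.0237 0.0643]
```

The bar hasn't moved: the gap is still about 7 mm and the fingertips slipped. I'll press harder.

```bash

python3 -m handwheel '[[[0,0,0.008,0,0,0,255],[0,0,0.012,0,0,0,255],[0,0,0.012,0,0,0,255]]]' | egrep 'pos|force'
python3 -m handwheel '[[[-0.015,0,0,0,0,0,255],[-0.03,0,0,0,0,0,255],[-0.045,0,0,0,0,0,255],[-0.06,0,0,0,0,0,255],[-0.06,0,0,0,0,0,255]]]' | egrep 'pos|force'
python3 -c "from h import *;gap()"
```

```text
eef_pos: [0.5745, 0.0237, 0.0643]
force: [-0.8, 1.2, 14.5]
gripper_force: 7.1
eef_pos: [0.5711, 0.0237, 0.0643]
force: [4.8, -0.2, 10.4]
gripper_force: 4.8
rows 185.5 204.5 gap mm 10.243973862246513 centre-lip mm 40.25602613775347 tcp-far 32.15308910993486 F [ 4.805  -0.2212 10.3525] z [0.5711 0.0237 0.0643]
```

```bash

python3 -m handwheel '[[[-0.02,0,0.003,0,0,0,255],[-0.04,0,0.003,0,0,0,255],[-0.06,0,0.003,0,0,0,255],[-0.08,0,0.003,0,0,0,255],[-0.1,0,0.003,0,0,0,255]]]' | egrep 'pos|force'
python3 -c "from h import *;gap()"
```

```text
eef_pos: [0.5637, 0.0233, 0.0643]
force: [5.6, 0.5, 10.2]
gripper_force: 5.1
rows 170.5 204.5 gap mm 17.747983095717345 centre-lip mm 32.75201690428264 tcp-far 32.15183363503904 F [ 5.5796  0.4528 10.1522] z [0.5637 0.0233 0.0643]
```

```bash

python3 -m handwheel '[[[-0.02,0,0.002,0,0,0,255],[-0.04,0,0.002,0,0,0,255],[-0.06,0,0.002,0,0,0,255],[-0.08,0,0.002,0,0,0,255],[-0.1,0,0.002,0,0,0,255]]]' | egrep 'pos|force'
python3 -m handwheel '[[[-0.02,0,0.002,0,0,0,255],[-0.04,0,0.002,0,0,0,255],[-0.06,0,0.002,0,0,0,255],[-0.08,0,0.002,0,0,0,255],[-0.1,0,0.002,0,0,0,255]]]' | egrep 'pos|force'
python3 -c "from h import *;gap()"
```

```text
eef_pos: [0.5559, 0.0228, 0.0643]
force: [4.6, 0.0, 11.8]
gripper_force: 5.4
eef_pos: [0.5483, 0.0223, 0.0643]
force: [5.1, -0.2, 11.8]
gripper_force: 5.8
rows 138.5 204.5 gap mm 33.18661862637629 centre-lip mm 17.313381373623706 tcp-far 32.147999829943984 F [ 5.1344 -0.193  11.7505] z [0.5483 0.0223 0.0643]
```

```bash

python3 -m handwheel '[[[-0.018,0,0,0,0,0,255],[-0.035,0,0,0,0,0,255],[-0.035,0,0,0,0,0,255]]]' | egrep 'pos|force'
python3 -c "from h import *;gap()"
python3 -m handwheel '[[[0,0,-0.02,0,0,0,255],[0,0,-0.05,0,0,0,255],[0,0,-0.5,0,0,0,255],[0,0,-0.5,0,0,0,255]]]' | egrep 'pos|force'
python3 -c "from h import *;gap()"
```

```text
eef_pos: [0.5453, 0.0221, 0.0643]
force: [5.8, 0.6, 12.0]
gripper_force: 6.1
rows 132.5 204.5 gap mm 35.997877052870386 centre-lip mm 14.502122947129603 tcp-far 32.148516852061434 F [ 5.7872  0.5784 11.992 ] z [0.5453 0.0221 0.0643]
eef_pos: [0.5418, 0.0211, 0.1034]
force: [1.2, -0.1, 0.0]
gripper_force: 0.0
rows 125.5 185.5 gap mm 36.50683967885926 centre-lip mm 13.99316032114073 tcp-far 35.07858049051893 F [ 1.223  -0.0542  0.0162] z [0.5418 0.0211 0.1034]
```

The bar is out by about 28 mm with 14 mm left before it would tip. I'll back off to 15 mm beyond the lip, open the fingers and check how well they're centred sideways.

```bash

python3 -m handwheel '[[[-0.22,0,0,0,0,0,0],[-0.44,0,0,0,0,0,0],[-0.44,0,0,0,0,0,0],[-0.44,0,0,0,0,0,0],[-0.44,0,0,0,0,0,0]]]' | egrep 'pos|rot|width'
python3 -m handwheel '[[[0,0,0,0,0,0,0],[0,0,0,0,0,0,0],[0,0,0,0,0,0,0],[0,0,0,0,0,0,0]]]' | egrep 'pos|rot|width'
python3 - <<'E'
from h import *
s=arm.get_state();a=cams.grab_frame("wrist");cv2.imwrite("pics/w4.png",a);c=cam("wrist",s)
h=cv2.cvtColor(a,cv2.COLOR_BGR2HSV);m=cv2.inRange(h,(15,130,70),(30,255,255));m[225:]=0
n,l,st,_=cv2.connectedComponentsWithStats(m);k=1+st[1:,4].argmax();print(st[k])
yaw=s["ee_rot"][2];u=np.array([np.cos(yaw),np.sin(yaw)]);v=np.array([-u[1],u[0]])
for r in(100,130,160,190):
    x=np.flatnonzero(l[r]==k)
    if len(x):X=ray(c,[[x[0]-.5,r],[x[-1]+.5,r]],.064)[:,:2]-s["eef_pos"][:2];print(r,x[0],x[-1],X@u*1e3,X@v*1e3)
t=cams.grab_frame("side");cv2.imwrite("pics/s4.png",cv2.resize(t[140:300,180:380],(800,600)))
E
```

```text
eef_pos: [0.5062, 0.0184, 0.1015]
ee_rot: [3.142, -0.0, 0.073]
width: 0.0452
eef_pos: [0.5058, 0.0183, 0.1015]
ee_rot: [-3.142, 0.0, 0.073]
width: 0.0845
[ 229  126   77   99 7288]
130 230 305 [68.8809 68.892 ] [ 24.5422 -20.8276]
160 230 304 [51.1134 51.1215] [ 25.149  -20.7048]
190 231 303 [32.4668 32.4715] [ 25.1595 -20.5759]
```

View pics/w4.png

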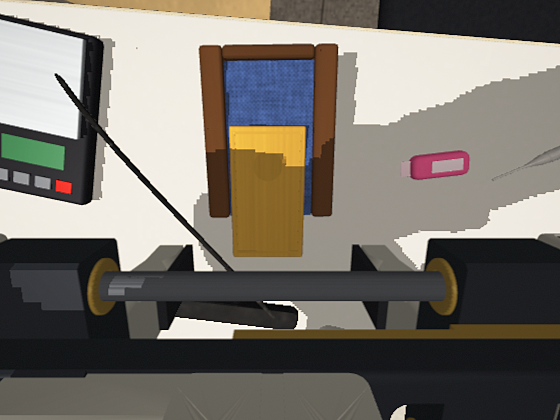

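View pics/s4.png

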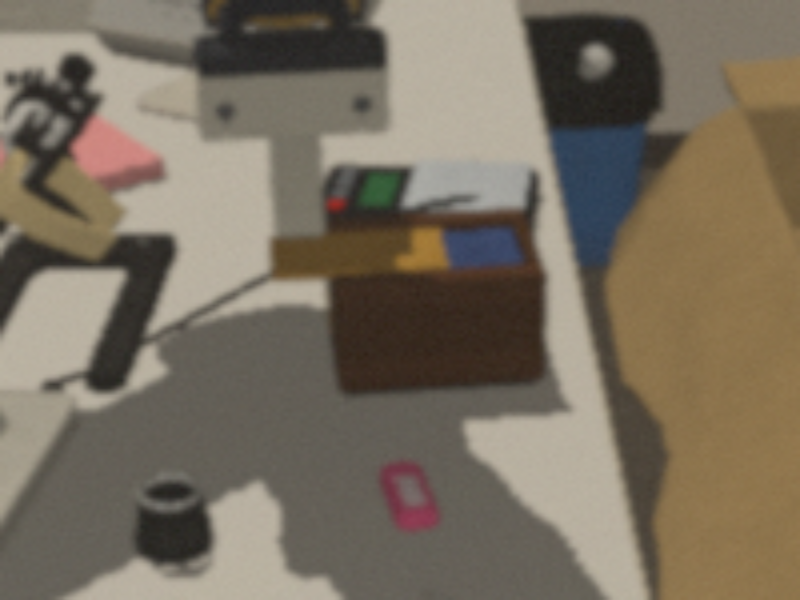

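The bar sticks out past the open end (rows 215–257) and lies flat, with the fingers either side of the free part. It sits 2.2 mm to tool −y. I'll descend and pinch it near the tips.

```bash

python3 -m handwheel '[[[0,-0.028,0.15,0,0,0,0],[0,-0.028,0.35,0,0,0,0],[0,-0.028,0.5,0,0,0,0],[0,-0.028,0.525,0,0,0,0],[0,-0.028,0.525,0,0,0,0]]]' 10
python3 -m handwheel '[[[0,0,0,0,0,0,255],[0,0,0,0,0,0,255],[0,0,0,0,0,0,255],[0,0,0,0,0,0,255],[0,0,0,0,0,0,255]]]' 10
python3 -m handwheel '[[[0,0,0,0,0,0,255],[0,0,0,0,0,0,255],[0,0,0,0,0,0,255]]]' 10
```

```text
t: 12.32
eef_pos: [0.5057, 0.0205, 0.0594]
ee_rot: [3.141, 0.0, 0.073]
force: [0.1, 0.0, 0.5]
width: 0.0875
gripper_force: 0.0
t: 12.95
eef_pos: [0.5056, 0.0205, 0.0596]
ee_rot: [-3.142, -0.0, 0.073]
force: [-0.4, 0.3, 0.9]
width: 0.0454
gripper_force: 10.0
t: 13.32
eef_pos: [0.5056, 0.0205, 0.0596]
ee_rot: [-3.142, -0.0, 0.073]
force: [-0.7, 0.3, 1.7]
width: 0.0456
gripper_force: 10.0
```

Gripped, with an opening of 45.6 mm that matches the bar's width. I'll tighten the grip and lift slowly.

```bash

python3 -m handwheel '[[[0,0,0,0,0,0,255],[0,0,0,0,0,0,255]]]' 45 | egrep 'force|width'
python3 -m handwheel '[[[0,0,-0.05,0,0,0,255],[0,0,-0.1,0,0,0,255],[0,0,-0.2,0,0,0,255],[0,0,-0.3,0,0,0,255],[0,0,-0.4,0,0,0,255]]]' | egrep 'force|width|pos'
python3 -m handwheel '[[[0,0,-0.2,0,0,0,255],[0,0,-0.4,0,0,0,255],[0,0,-0.4,0,0,0,255],[0,0,-0.4,0,0,0,255]]]'
python3 - <<'E'
from h import *
s=arm.get_state();a=cams.grab_frame("side");c=cam("side");e=s["eef_pos"]
h=cv2.cvtColor(a,cv2.COLOR_BGR2HSV)
p=proj(c,e)[0];print(p);x,y=map(int,p)
cr=a[y-60:y+90,x-60:x+140];cv2.imwrite("pics/s5.png",cv2.resize(cr,(800,600)));cv2.imwrite("pics/w5.png",cams.grab_frame("wrist"))
E
```

```text
force: [0.3, 1.2, 2.4]
width: 0.0448
gripper_force: 45.0
eef_pos: [0.5057, 0.0205, 0.0922]
force: [-0.3, 0.2, -2.5]
width: 0.0445
gripper_force: 45.0
t: 14.7
eef_pos: [0.5052, 0.0205, 0.1231]
ee_rot: [-3.141, 0.0, 0.073]
force: [-0.6, -0.3, -3.4]
width: 0.0448
gripper_force: 45.0
[253.4369 179.1743]
```

View pics/s5.png

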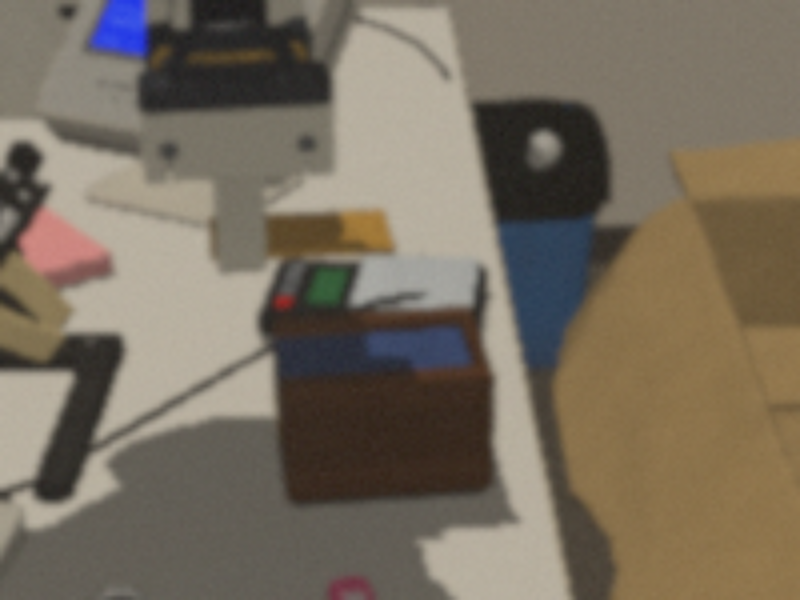

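The bar is held level and clear of the riser. I'll refine its offset from the TCP and then carry it over.

```bash
python3 - <<'E'
from h import *
s=arm.get_state();c=cam("wrist",s);h=cv2.cvtColor(cv2.imread("pics/w5.png"),cv2.COLOR_BGR2HSV)
m=cv2.inRange(h,(15,130,60),(30,255,255));m[232:]=0;m[:,:210]=0;m[:,330:]=0
n,l,st,_=cv2.connectedComponentsWithStats(m);k=1+st[1:,4].argmax();print(st[k]);x0,y0,w,hh,_=st[k]
X=ray(c,[[x0+w/2,y0-.5]],s["eef_pos"][2]+.0047)[0,:2]-s["eef_pos"][:2];u=np.array([np.cos(.073),np.sin(.073)]);print(X@u*1e3-42)
E
python3 -m handwheel '[[[0.08,-0.18,0,0,0,0,255],[0.18,-0.42,0,0,0,0,255],[0.31,-0.72,0,0,0,0,255]]]' >/dev/null
python3 -m handwheel '[[[0.1,-0.24,0,0,0,0,255],[0.2,-0.48,0,0,0,0,255],[0.31,-0.72,0,0,0,0,255]]]' >/dev/null
python3 -m handwheel '[[[0.14,-0.34,0,0,0,0,255],[0.24,-0.58,0,0,0,0,255],[0.31,-0.71,0,0,0,0,255],[0.31,-0.71,0,0,0,0,255]]]' >/dev/null
python3 -m handwheel '[[[0,0,0,0,0,0.15,255],[0,0,0,0,0,0.3,255],[0,0,0,0,0,0.43,255],[0,0,0,0,0,0.43,255],[0,0,0,0,0,0.43,255]]]'
```

```text
[ 222  125   98  107 9997]
29.845980097448233
t: 16.68
eef_pos: [0.5671, 0.197, 0.1236]
ee_rot: [-3.142, 0.0, -0.141]
force: [0.5, 0.1, -2.0]
width: 0.0447
gripper_force: 45.0
```

```bash

python3 -m handwheel '[[[-0.012,-0.01,0.2,0,0,0,255],[-0.012,-0.01,0.45,0,0,0,255],[-0.012,-0.01,0.7,0,0,0,255],[-0.012,-0.01,0.9,0,0,0,255],[-0.012,-0.01,0.9,0,0,0,255]]]' >/dev/null
python3 -m handwheel '[[[0,0,0.1,0,0,0,255],[0,0,0.19,0,0,0,255],[0,0,0.22,0,0,0,255],[0,0,0.22,0,0,0,255],[0,0,0.22,0,0,0,255]]]'
python3 - <<'E'
from h import *
s=arm.get_state();a=cams.grab_frame("side");x,y=map(int,proj(cam("side"),s["eef_pos"])[0])
cv2.imwrite("pics/s6.png",cv2.resize(a[y-60:y+60,x-60:x+100],(800,600)))
E
```

```text
t: 17.92
eef_pos: [0.5666, 0.1985, 0.0342]
ee_rot: [-3.141, -0.0, -0.142]
force: [0.8, -0.1, -1.4]
width: 0.0446
gripper_force: 45.0
```

View pics/s6.png

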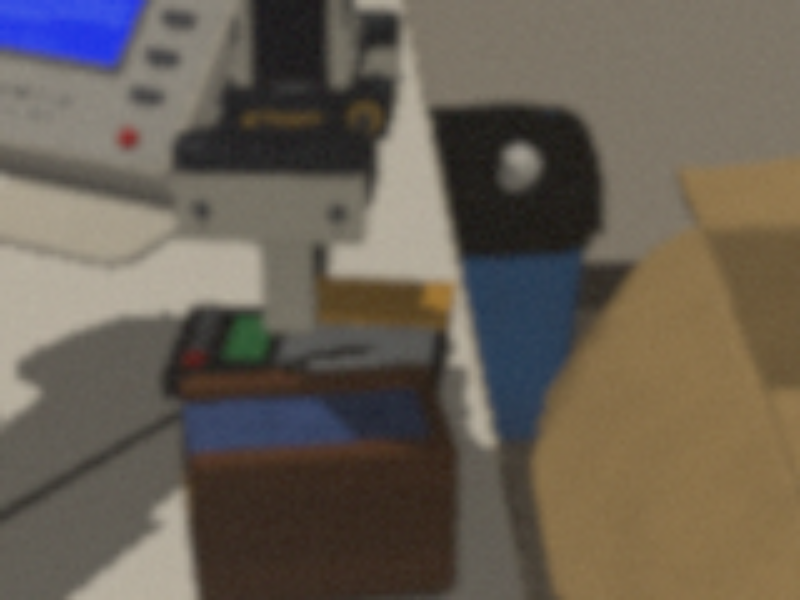

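The bar is level, about 12 mm above the platform and well placed over it. I'll lower it until it just makes contact.

```bash

python3 -m handwheel '[[[0,0,0.04,0,0,0,255],[0,0,0.08,0,0,0,255],[0,0,0.11,0,0,0,255],[0,0,0.125,0,0,0,255],[0,0,0.125,0,0,0,255]]]' | egrep 'pos|force'
python3 -m handwheel '[[[0,0,0.01,0,0,0,255],[0,0,0.015,0,0,0,255],[0,0,0.015,0,0,0,255]]]' | egrep 'pos|force'
```

```text
eef_pos: [0.5663, 0.1984, 0.0238]
force: [0.0, -0.2, -2.5]
gripper_force: 45.0
eef_pos: [0.5664, 0.1984, 0.0227]
force: [-0.4, 0.0, -2.9]
gripper_force: 45.0
```

```bash

python3 -m handwheel '[[[0,0,0.006,0,0,0,255],[0,0,0.006,0,0,0,255]]]' | egrep 'pos|force'
python3 -m handwheel '[[[0,0,0.006,0,0,0,255],[0,0,0.006,0,0,0,255]]]' | egrep 'pos|force'
```

```text
eef_pos: [0.5664, 0.1984, 0.0224]
force: [-0.5, -0.8, -1.7]
gripper_force: 45.5
eef_pos: [0.5665, 0.1985, 0.0223]
force: [-3.3, -0.0, 5.7]
gripper_force: 48.7
```

Contact at about 8 N. I'll ease the grip, open slightly, then fully, and lift straight up.

```bash

python3 -m handwheel '[[[0,0,-0.003,0,0,0,255],[0,0,-0.003,0,0,0,255]]]' 5 | egrep 'pos|force|width'
python3 -m handwheel '[[[0,0,-0.003,0,0,0,100],[0,0,-0.005,0,0,0,100],[0,0,-0.01,0,0,0,70],[0,0,-0.01,0,0,0,40],[0,0,-0.01,0,0,0,40]]]' | egrep 'pos|force|width'
python3 -m handwheel '[[[0,0,-0.1,0,0,0,30],[0,0,-0.4,0,0,0,0],[0,0,-1,0,0,0,0],[0,0,-1,0,0,0,0]]]'
python3 -m handwheel '[[[-0.3,0,-0.5,0,0,0,0],[-0.6,0,-1,0,0,0,0],[-0.6,0,-1,0,0,0,0],[-0.6,0,-1,0,0,0,0]]]' | egrep 'pos|force'
python3 - <<'E'
from h import *
a=cams.grab_frame("side");t=cams.grab_frame("top");s=arm.get_state();w=cams.grab_frame("wrist");c=cam("wrist",s)
cv2.imwrite("pics/f.png",np.hstack([cv2.resize(a[160:260,220:340],(400,333)),cv2.resize(w,(400,333))]))
for n,i,cc in(("top",t,cam("top")),("wrist",w,c)):
    x,y=proj(cc,[.5955,.194,.026])[0].astype(int);h=cv2.cvtColor(i,cv2.COLOR_BGR2HSV)
    d=100 if n=="wrist" else 40
    rect(cc,cv2.inRange(h,(14,90,60),(30,255,255)),(max(x-d,0),x+d,max(0,y-d),min(y+d,235)),.026,n)
E
```

```text
eef_pos: [0.5666, 0.1985, 0.0223]
force: [-1.8, 0.2, 5.4]
width: 0.0461
gripper_force: 9.2
eef_pos: [0.5663, 0.1983, 0.0227]
force: [0.6, -0.1, 0.2]
width: 0.0726
gripper_force: 0.0
t: 20.85
eef_pos: [0.5689, 0.1998, 0.1075]
ee_rot: [-3.137, -0.006, -0.141]
force: [-0.2, -0.0, -0.4]
width: 0.0877
gripper_force: 0.0
eef_pos: [0.5186, 0.2052, 0.1828]
force: [0.2, 0.6, -0.7]
gripper_force: 0.0
top [664.9 199.5] [ 46.6 177.5] 1.37 1513
wrist [665.8 195.4] [159.2  31.4] 81.9 5865
```

View pics/f.png

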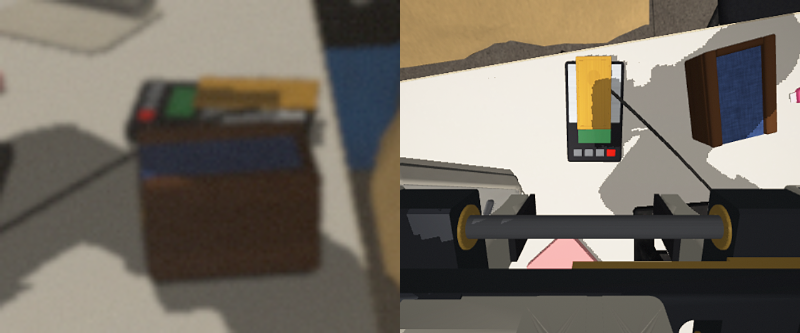

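The side and wrist views show the bar flat on the platform, its far end slightly past the case. My mask picked up the cardboard box, so I'll restrict it and measure again.

```bash
python3 - <<'E'
from h import *
s=arm.get_state();w=cams.grab_frame("wrist");c=cam("wrist",s);h=cv2.cvtColor(w,cv2.COLOR_BGR2HSV)
m=cv2.inRange(h,(14,130,60),(30,255,255))
rect(c,m,(238,306,66,190),.026,"bar")
k=cv2.inRange(h,(0,0,0),(180,255,70));rect(c,k,(225,322,70,210),.016,"case")
print(s["force"],s["qd"])
E
```

```text
bar [596.1 194. ] [46.  83.5] 82.78 4413
case [571.9 191.5] [ 87.8 122.6] 81.79 2748
[-0.0898 -0.4031  0.1049] [-0.0022  0.0046  0.0013  0.0018 -0.0014 -0.0002]
```

```bash
python3 -c "from station import arm;print(arm.job_done())"
```

```text
the job is handed in; nothing more can be done
None
```

I handed the job in with the gold bar lying flat and released on the scale's platform, about 1 mm from the platform centre by my camera measurements, with the arm clear of everything; the judge returned no verdict.

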